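Draw the battery pack from a bench scale and present it

ROBOT

A 6-joint arm with a two-finger parallel gripper is mounted at the origin on the work surface. World frame = base frame: x ahead of the robot, y to its left, z up, the work surface at z = 0. Lengths are in m, angles in rad, forces in N, time in s.
With the tool pointing down it reaches from about 0.275 to 0.75 m from the base axis. Payload 10.2 kg.
Tool frame: the origin (TCP) lies on the mounting face of the last link; the fingertips stand 173 mm ahead of it and the grasp point (between the pads) lies 155 mm ahead of it; z points along the fingers, y is the line along which they close (so a half turn about z gives the same grasp; the last joint's range is limited). The gripper opens to 85 mm and grips with 20 to 120 N. Pads are 22 mm wide; open, the fingers measure 114 mm over their backs; the gripper's body (76 mm by 85 mm) begins 54 mm behind the grasp point. The pads swing forward as they close: fully open they stand 13 mm farther back than shut.
Start: joints at [-1.348, 0.313, 1.498, -0, 1.331, -0.223], TCP at [0.226, -0.474, 0.405] pointing down, gripper open.
Joint ranges: [-2.94, 2.94], [-0.97, 2.17], [0.19, 2.56], [-1.23, 4.37], [0.02, 3.11], [-2.88, 2.88]. Speed limits (rad/s): [2.39, 2.39, 3.01, 3.14, 3.14, 3.14].

INTERFACE

Orientations are given as a 3x3 rotation matrix whose columns are the frame's x, y, z axes.
In Python, from bench import sense, get_image, r, finder gives the robot as it stands.
- The arm moves only by the tool jog_arm, never from a script. Its argument "rows" is a list of rows, each a list of 4 numbers: the shift along the tool's x, y, z in m, then the turn about the tool's z in rad. In form: [[x, y, z, yaw], ...]. A call has 1 to 12 rows; each row shifts and turns the commanded pose from where the row before left it, along the tool's axes as they then stand; what a row does not reach is not made up. A row lasts 1/10 s, in which the tool goes at most 50 mm and 8.59 degrees, less where a joint would pass 70% of its speed; a pose out of reach is approached as far as the arm can. A call with a gripper value outside its range is refused whole. "claw" is the opening, from 0 (shut) to 1 (fully open), set as the call begins (left out, the last holds). The fingers move at their own pace and stop on an object; the grip force is fixed at half the most. Time passes only in rows, so rows that do not move let the fingers close. It gives the time, the measured TCP pose, the force, the opening and the grip force at its end, in the units of the state.
- sense(): the state, without advancing time (a new reading comes with each control period).
- get_image(name): name is "side" or "top"; returns a dict with "pixels" (480x640x3 uint8, red, green, blue), "depth" (480x640 float32, m along the optical axis (not along the pixel's ray), 0 where there is no reading), "fov_y" (degrees; the focal length in pixels is half the picture's height over the tangent of half this angle, whatever the lens; pixels are square), "cx", "cy" (the principal point, pixels), "rvec" (rotation vector, rad) and "tvec" (3), from world to camera coordinates, as OpenCV has them. Camera axes: x right, y down, z forward; pixel columns grow to the right and rows downward; lengths in m; the calibration is good to about 2 mm. A picture is of the moment at which its call begins.
- r.close_job(): hands the job in; it is judged then, once.
Trained networks look in a picture, given as the dict that the camera call returned (one of the last four; its "shot" number tells which), for a name from the list of things; names that differ only in an ending like _2 or _b are one class to them, and where a whole thing is asked for, a point or a joint stands for the part that bears it (a point fixed in the world has none). Each returns a list of dicts, best first, with "p" (0 to 1); they miss things now and then, are a little off and sometimes report something else, mostly with a low value. They report only what shows in the picture. A call takes as long as a camera call. They do not tell look-alikes from the thing itself.
- finder.boxes_of(picture, target): "position" ([x, y, z] in m, in the coordinates of the camera as it stood for that picture, good to about 4 mm: the middle of the surface that is visible of it).
- finder.tip_of(picture, target): "position" ([x, y, z] in m, in the coordinates of the camera as it stood for that picture, good to about 4 mm: a listed point, or the origin of a listed thing).
The state is a dict: "clock": time; "qpos": joint angles; "qvel": joint speeds; "joint_efforts": joint torques, N m; "tool_pos": TCP position; "tcp_rot": TCP orientation; "contact_force": force on the tool from outside, world axes, zero at the start; "ft_torque": the same for the moment, N m; "grip_width": opening from 0.0 (shut) to 1.0 (fully open); "grip_force": force on a finger pad.
Only numpy, scipy, OpenCV 4.12 (cv2) and the standard library are available. Lean on these libraries where they do the work, as an engineer would, in place of code of your own. Each camera call takes 0.05 s, during which the arm holds its last target. There are 200 camera calls.

TASK

The bench scale needs its battery checked. Lift the loose cover off the scale by its knob and set it down gently, flat in the middle of the plywood board; then swing the flap inside the scale right back by its bar until it rests open by itself, and draw the battery pack out of the pocket by its tab. Finish while holding the pack in the gripper, level and still, over the middle of the small rubber mat with its underside about 20 cm above the bench; do not put it down or let go, and leave the brass weight, the solder spool and the screwdriver where they are.

Things in the scene. Friction and masses are not known exactly. Their poses are not given: they have to be found in the camera images.
- scale: White bench scale, fixed, 220 (x) x 160 (y) x 96 mm high; origin at the centre of its underside, z up; a grey display console, 45 mm deep and 45 high, on its -x side. Open on top under the loose cover: rim 6 mm thick, top at z = 96; deck inside at z = 60. In the deck, under the flap, a pocket 82 (x) x 98 (y) mm centred at x = +29, y = 0, floor at z = 8.
- cover: Loose aluminium cover on the scale's rim, 216 (x) x 156 (y) mm, plate 5 mm thick, about 0.3 kg; origin at the centre of its underside, z up. A lip 6 mm deep under the plate (origin at its lower edge) sits inside the rim with 4 to 5 mm of play. Origin 90 mm above the bench on the scale; 6 mm when it stands on its lip on the board.
- cover_knob (a point): Top centre of the cover's knob, an upright black cylinder 28 mm in diameter and 28 mm high in the middle of the cover; 39 mm above the cover's origin.
- flap (a joint): Angle of the grey flap over the pocket, rad: 0 shut (flat), grows as it swings up and back towards the scale's +x, stops at 2.0. It weighs about 80 g with a nearly frictionless hinge: it falls shut by itself below about 1.45 and falls open to its stop above about 1.6.
- flap_hinge (a point): Middle of the flap's hinge line, which runs along the scale's y; fixed in the scale at x = +85, z = 64 mm. The flap plate is 100 mm long from the hinge towards the scale's -x, 116 mm wide, 4 mm thick, its mid-plane on the hinge line.
- flap_bar (a point): Middle of the flap's pull bar: round steel, 10 mm thick, 70 mm long, parallel to the hinge, held by an arm at each end 30 mm clear in front of the flap's free edge. Flap shut: 130 mm from the hinge towards the scale's -x, 16 mm above it, 20 mm above the deck; flap upright: on top. Can be pinched from above, fingers closing along the scale's x, and turns between them along the arc.
- battery: Grey battery pack in the pocket under the flap, body 76 (x) x 92 (y) x 24 mm high, about 0.3 kg, 3 mm of play all round; origin at the centre of its underside (8 mm above the bench in the pocket), z up, axes as the scale's.
- battery_tab (a point): Top centre of the pack's upright black pull tab, 40 (x) x 12 (y) x 26 mm high, in the middle of the pack's top; 50 mm above the pack's origin, and 2 mm below the deck while in the pocket. Pinch it from above with fingers closing along y; there are 43 mm free on either side of it inside the pocket.
- board: Plain plywood board lying fixed on the bench, 260 (x) x 220 (y) x 6 mm, the larger of the two flat pieces, on one side of the scale (either side); origin at the centre of its underside.
- mat: Small square rubber mat lying fixed on the bench, 150 x 150 x 3 mm, on the other side of the scale from the board; origin at the centre of its underside.
- weight: Bystander: brass weight with a small knob, 44 mm in diameter, 68 mm high, standing on the bench; origin at the centre of its underside.
- spool: Bystander: steel solder spool, 52 mm in diameter, 34 mm high, standing on the bench; origin at the centre of its underside.
- driver: Bystander: screwdriver lying on the bench beyond the scale, about 200 mm long; origin under its middle, x along it towards the tip.
Mind the look-alikes: they are no part of the job. Several things look just like the mat: the one meant starts farthest to the robot's left.

How it is judged:
By the outcome, as a careful person would: the job done as asked, in the order asked, and still so for the second after the job is handed in, while the arm keeps its last pose, push and grip.
It also fails if it takes over 67 s, if anything falls off the work surface, if the arm or the gripper's body presses on something with over 40 N, if the wrist force passes 120 N, or if a joint passes its speed limit or range.

## Working session

There is one attempt and no reset: what is moved stays moved. The work goes in short steps, Python scripts to look and compute and a tool call to move; the robot and the scene stay as the last step left them, time stands still between calls to the robot, and variables do not carry over. Pictures are saved under pics/ and viewed, at most 10 in all, crops included, and the job is handed in when it is done.

Besides the shell and the picture viewer there is one more tool, called after "Request:" by a JSON object that holds its "name" and its "arguments", one argument or row to a line. jog_arm: Moves the arm, as the interface text tells. Its arguments: {"type":"object","properties":{"rows":{"type":"array"},"claw":{"type":"number"}},"required":["rows"]}

```bash
mkdir -p pics; cat > h.py <<'E'
import numpy as np, cv2
from bench import sense, get_image, r, finder
def cam(p):
    R=cv2.Rodrigues(np.array(p["rvec"],float))[0]; return R,np.array(p["tvec"],float).ravel()
def w(p,c):
    R,t=cam(p); return R.T@(np.array(c,float)-t)
def px(p,u,v):
    f=240/np.tan(np.radians(p["fov_y"])/2); d=p["depth"][int(v),int(u)]
    return w(p,[(u-p["cx"])*d/f,(v-p["cy"])*d/f,d])
def cloud(p):
    f=240/np.tan(np.radians(p["fov_y"])/2); d=p["depth"].astype(float)
    v,u=np.mgrid[:480,:640]; R,t=cam(p)
    c=np.stack([(u-p["cx"])*d/f,(v-p["cy"])*d/f,d],-1)
    W=(c-t)@R; W[d==0]=np.nan; return W
def save(p,n): cv2.imwrite("pics/"+n,p["pixels"][...,::-1])
def proj(p,X):
    f=240/np.tan(np.radians(p["fov_y"])/2);R,t=cam(p);c=R@np.array(X)+t
    return c[0]/c[2]*f+p["cx"],c[1]/c[2]*f+p["cy"]
E
python3 - <<'E'
from h import *
for n in("side","top"):
    p=get_image(n);save(p,n+"0.png")
    print(n,p["fov_y"],w(p,[0,0,0]).round(3), (p["depth"]>0).mean())
    for t in["scale","cover","cover_knob","board","mat","weight","spool","driver"]:
        print(t,[(round(d["p"],2),w(p,d["position"]).round(3).tolist(),np.round(proj(p,w(p,d["position"]))).tolist()) for d in finder.tip_of(p,t)[:5]])
s=sense();print(s["tool_pos"],s["tcp_rot"],s["clock"],s["contact_force"],s["grip_width"])
E
```

```text
side 45.40245857668897 [-0.069 -0.855  1.198] 0.9959212239583334
scale [(0.71, [0.55, -0.013, 0.002], [300.0, 249.0])]
cover [(0.66, [0.544, -0.01, 0.095], [297.0, 226.0])]
cover_knob [(0.56, [0.545, -0.011, 0.13], [298.0, 217.0])]
board []
mat [(0.69, [0.411, -0.312, -0.001], [329.0, 351.0]), (0.63, [0.645, -0.476, -0.0], [447.0, 345.0])]
weight [(0.66, [0.662, 0.268, 0.0], [274.0, 179.0])]
spool [(0.82, [0.676, -0.31, 0.0], [408.0, 295.0])]
driver [(0.55, [0.76, 0.027, -0.001], [349.0, 209.0]), (0.25, [0.543, -0.007, 0.13], [296.0, 217.0])]
top 55.73337476956588 [ 0.489 -0.08   1.002] 0.9960286458333333
scale [(0.43, [0.544, -0.011, 0.129], [274.0, 258.0])]
cover [(0.96, [0.548, -0.014, 0.092], [277.0, 257.0])]
cover_knob [(0.71, [0.546, -0.013, 0.129], [275.0, 257.0])]
board [(0.73, [0.429, 0.329, 0.001], [120.0, 311.0])]
mat [(0.89, [0.645, -0.477, 0.003], [488.0, 221.0]), (0.68, [0.412, -0.314, -0.003], [415.0, 325.0])]
weight [(0.73, [0.666, 0.267, 0.0], [155.0, 204.0])]
spool [(0.68, [0.677, -0.312, -0.002], [414.0, 205.0])]
driver [(0.61, [0.766, 0.027, 0.002], [264.0, 162.0])]
[ 0.22635461 -0.47369989  0.40469403] [[ 9.02266075e-01  4.31179696e-01  5.89732103e-06]
 [ 4.31179695e-01 -9.02266074e-01  4.15496090e-05]
 [ 2.32363005e-05 -3.49459975e-05 -9.99999999e-01]] 0.9 [-0.09189382 -0.15894849  0.61364597] 1.00009275325988
```

View pics/top0.png

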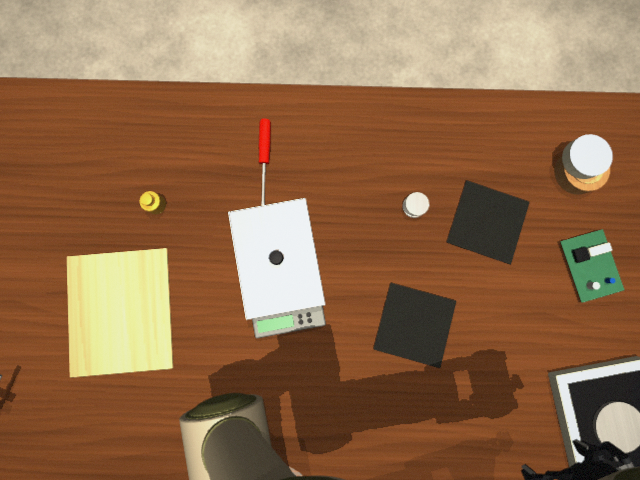

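View pics/side0.png

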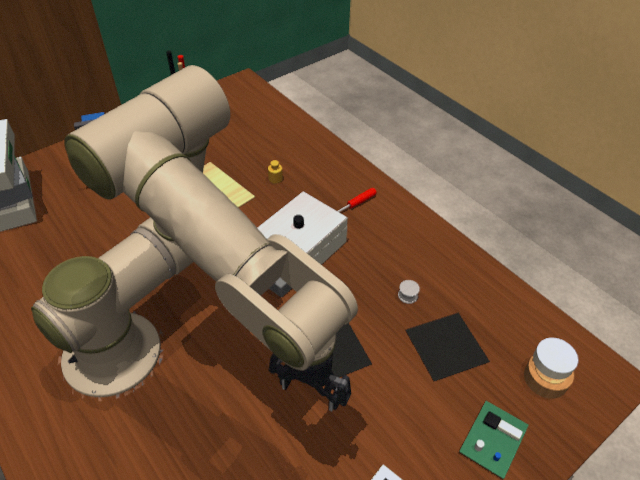

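```bash
python3 - <<'E'
from h import *
p=get_image("top");W=cloud(p)
def rect(m,z):
    q=W[m][:,:2].astype(np.float32); (c,s,a)=cv2.minAreaRect(q); return np.round(c,4),np.round(s,4),round(a,2),np.median(W[m][:,2]).round(4),len(q)
x,y,z=W[...,0],W[...,1],W[...,2]
def comp(m):
    m=cv2.morphologyEx(m.astype(np.uint8),cv2.MORPH_OPEN,np.ones((5,5)))
    n,l,st,_=cv2.connectedComponentsWithStats(m); i=1+st[1:,4].argmax(); return l==i
near=(abs(x-.545)<.2)&(abs(y+.012)<.17)
print("rim/cover",rect(comp(near&(z>.088)&(z<.11)),0))
print("knob",rect(comp(near&(z>.12)&(z<.14)),0))
hsv=cv2.cvtColor(p["pixels"],cv2.COLOR_RGB2HSV)
for n,c in(("board",(120,311)),("mat",(415,325)),("mat2",(488,221))):
    h=hsv[c[1]-8:c[1]+8,c[0]-8:c[0]+8].reshape(-1,3).astype(int); mu=np.median(h,0)
    m=(np.abs(hsv.astype(int)-mu)<[12,40,40]).all(-1)&(z<.02)&(np.hypot(x-px(p,*c)[0],y-px(p,*c)[1])<.18)
    print(n,mu,rect(comp(m),0))
E
```

```text
rim/cover (array([ 0.5471, -0.0123]), array([0.2203, 0.1602]), 11.74, np.float64(0.1008), 8520)
knob (array([ 0.5453, -0.0148]), array([0.0233, 0.0252]), 0.62, np.float64(0.1288), 156)
board [ 32.  70. 240.] (array([0.4282, 0.3299]), array([0.2581, 0.219 ]), 6.03, np.float64(0.0059), 11641)
mat [25.5 41.  49. ] (array([ 0.4204, -0.3477]), array([0.0714, 0.053 ]), 0.31, np.float64(0.0029), 353)
mat2 [26. 42. 49.] (array([ 0.6013, -0.5004]), array([0.0919, 0.0616]), 2.61, np.float64(0.0028), 640)
```

The top view shows the scale at (277,257), with its knob at (275,257), its console at (288,322) on the robot's side, and the board at (120,311). The weight is at (150,202), the spool at (416,205) and the driver at (264,160). The side view shows the knob at (298,220), with the gripper parked over the mats.

Two things could be taken for the mat: A at top (415,325), y=-0.313, and B at top (488,221), y=-0.477. The robot's left is +y, so A is the one meant. The knob at (275,257) is the only dark cylinder on the scale. I'll check both in one crop.

```bash
cat >> h.py <<'E'
def go(x,y,z,yaw=None):
    """tool-axis shift (after turning) of the TCP to world x,y,z and tool-x heading yaw (deg)"""
    s=sense();R=np.array(s["tcp_rot"]);cur=np.degrees(np.arctan2(R[1,0],R[0,0]))
    yaw=cur if yaw is None else yaw; t=-np.radians(yaw-cur); a=np.radians(yaw)
    T=np.array([[np.cos(a),np.sin(a),0],[np.sin(a),-np.cos(a),0],[0,0,-1]])
    print("go: turn %.4f shift"%t,(T.T@(np.array([x,y,z])-s["tool_pos"])).round(4),"pos",np.round(s["tool_pos"],4),"yaw %.2f"%cur,"t",s["clock"])
E
python3 - <<'E'
from h import *
p=get_image("top")
c=p["pixels"][160:400,210:540,::-1];cv2.imwrite("pics/crop.png",cv2.resize(c,None,fx=2,fy=2))
W=cloud(p);g=p["pixels"].astype(int).sum(-1)
for u,v in((415,325),(488,221)):
    m=(g<150)&(np.hypot(W[...,0]-px(p,u,v)[0],W[...,1]-px(p,u,v)[1])<.12)&(W[...,2]<.01)
    m=cv2.morphologyEx(m.astype(np.uint8),cv2.MORPH_OPEN,np.ones((7,7)))>0
    print(cv2.minAreaRect(W[m][:,:2].astype(np.float32)))
go(.5455,-.0133,.405,11.7)
E
```

```text
((0.4104713499546051, -0.3121880292892456), (0.14657150208950043, 0.1531054973602295), 77.84442901611328)
((0.6431562900543213, -0.47614896297454834), (0.14859475195407867, 0.14871934056282043), 72.39753723144531)
go: turn 0.2416 shift [ 4.059e-01 -3.861e-01 -3.000e-04] pos [ 0.2264 -0.4737  0.4047] yaw 25.54 t 1.0
```

View pics/crop.png

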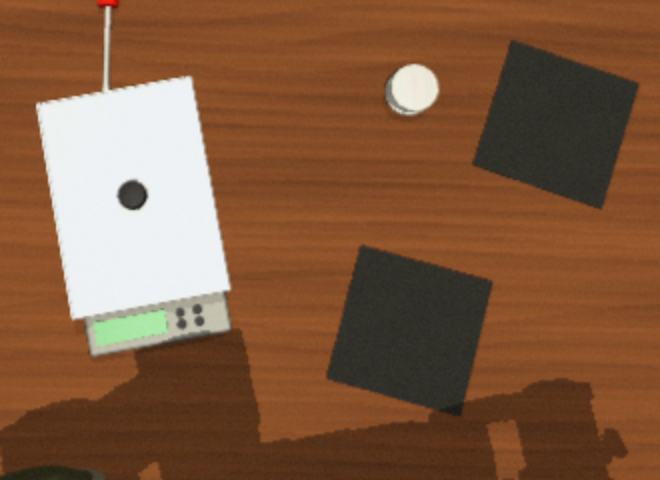

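The crop shows the mat meant, A, left of mat B and right of the scale, and the single knob in the middle of the cover at crop (132,195). I'm moving above the knob.

Request:
{"name": "jog_arm", "arguments": {
  "rows": [
    [0,0,0,0.12],
    [0,0,0,0.1216],
    [0.03,-0.03,0,0],
    [0.03,-0.03,0,0],
    [0.03,-0.03,0,0],
    [0.03,-0.03,0,0],
    [0.03,-0.03,0,0],
    [0.03,-0.03,0,0],
    [0.03,-0.03,0,0],
    [0.03,-0.03,0,0],
    [0.03,-0.03,0,0],
    [0.03,-0.03,0,0]
  ],
  "claw": 1
}}

```text
clock: 2.2
tool_pos: [0.46, -0.1174, 0.4049]
tcp_rot: [[0.979, 0.203, 0.0], [0.203, -0.979, -0.0], [0.0, 0.0, -1.0]]
contact_force: [0.6, -1.5, 0.5]
grip_width: 0.999
grip_force: 0.0
```

Request:
{"name": "jog_arm", "arguments": {
  "rows": [
    [0.03,-0.025,0,0],
    [0.03,-0.025,0,0],
    [0.02,-0.02,0,0],
    [0.015,-0.01,0,0],
    [0,0,0,0],
    [0,0,0,0]
  ]
}}

```text
clock: 2.8
tool_pos: [0.5359, -0.0216, 0.4045]
tcp_rot: [[0.979, 0.203, -0.001], [0.203, -0.979, -0.0], [-0.001, 0.0, -1.0]]
contact_force: [-1.1, -0.2, -0.4]
grip_width: 1.0
grip_force: 0.0
```

```bash
python3 - <<'E'
from h import *
go(.5455,-.0133,.278,11.7)
p=get_image("side")
print([(d["p"],w(p,d["position"]).round(4)) for d in finder.tip_of(p,"cover_knob")])
E
```

```text
go: turn 0.0004 shift [ 0.0111 -0.0062  0.1265] pos [ 0.5359 -0.0216  0.4045] yaw 11.73 t 2.8
[(0.83, array([ 0.5456, -0.0093,  0.1312]))]
```

Request:
{"name": "jog_arm", "arguments": {
  "rows": [
    [0.011,-0.007,0.02,0],
    [0,0,0.03,0],
    [0,0,0.03,0],
    [0,0,0.02,0],
    [0,0,0.015,0],
    [0,0,0.01,0],
    [0,0,0,0],
    [0,0,0,0]
  ]
}}

```text
clock: 3.7
tool_pos: [0.5455, -0.0128, 0.2804]
tcp_rot: [[0.979, 0.202, 0.001], [0.202, -0.979, -0.0], [0.001, 0.0, -1.0]]
contact_force: [0.3, 0.7, 0.2]
grip_width: 1.0
grip_force: 0.0
```

Request:
{"name": "jog_arm", "arguments": {
  "rows": [
    [0,0,0,0],
    [0,0,0,0],
    [0,0,0,0],
    [0,0,0,0],
    [0,0,0,0],
    [0,0,0,0],
    [0,0,0,0],
    [0,0,0,0]
  ],
  "claw": 0
}}

```text
clock: 4.5
tool_pos: [0.5456, -0.0125, 0.2803]
tcp_rot: [[0.979, 0.203, 0.001], [0.203, -0.979, -0.001], [0.001, 0.001, -1.0]]
contact_force: [-0.9, -2.1, 5.3]
grip_width: 0.306
grip_force: 59.1
```

Request:
{"name": "jog_arm", "arguments": {
  "rows": [
    [0,0,-0.01,0],
    [0,0,-0.02,0],
    [0,0,-0.025,0],
    [0,0,-0.025,0],
    [0,0,-0.02,0],
    [0,0,-0.01,0],
    [0,0,0,0],
    [0,0,0,0],
    [0,0,0,0]
  ]
}}

```text
clock: 5.4
tool_pos: [0.5454, -0.0124, 0.3884]
tcp_rot: [[0.979, 0.203, -0.002], [0.203, -0.979, 0.001], [-0.002, -0.001, -1.0]]
contact_force: [-0.7, -0.3, -3.1]
grip_width: 0.305
grip_force: 59.2
```

```bash
python3 - <<'E'
from h import *
s=sense();print(s["contact_force"],s["ft_torque"])
p=get_image("top");save(p,"lift.png")
for n in("board","cover"):print(n,[(d["p"],w(p,d["position"]).round(4)) for d in finder.tip_of(p,n)])
go(.4285,.3297,.39,6.0)
E
```

```text
[-0.67822494 -0.30938845 -3.13016305] [-0.00955981  0.00197082  0.02138394]
board [(0.84, array([ 4.273e-01,  3.328e-01, -3.000e-04]))]
cover [(0.53, array([ 0.679 , -0.3132,  0.0019]))]
go: turn 0.0995 shift [-0.0806 -0.3525 -0.001 ] pos [ 0.5455 -0.0124  0.389 ] yaw 11.70 t 5.55
```

View pics/lift.png

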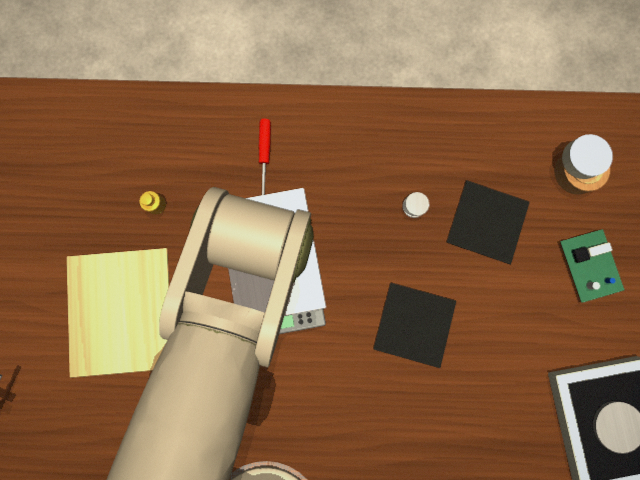

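The picture shows the cover lifted with the gripper at about (265,240). The board is clear at (118,312). I'm carrying the cover over.

Request:
{"name": "jog_arm", "arguments": {
  "rows": [
    [0,0,0,0.05],
    [0,0,0,0.05],
    [-0.003,-0.015,0,0],
    [-0.006,-0.025,0,0],
    [-0.008,-0.035,0,0],
    [-0.008,-0.035,0,0],
    [-0.008,-0.035,0,0],
    [-0.008,-0.035,0,0],
    [-0.008,-0.035,0,0],
    [-0.008,-0.035,0,0],
    [-0.008,-0.035,0,0],
    [-0.008,-0.035,0,0]
  ]
}}

```text
clock: 6.75
tool_pos: [0.4382, 0.3001, 0.3896]
tcp_rot: [[0.994, 0.106, -0.0], [0.106, -0.994, 0.0], [-0.0, -0.0, -1.0]]
contact_force: [1.2, 0.2, -2.2]
grip_width: 0.304
grip_force: 59.3
```

Request:
{"name": "jog_arm", "arguments": {
  "rows": [
    [-0.005,-0.02,0,0],
    [-0.003,-0.01,0,0],
    [0,0,0,0],
    [0,0,0,0]
  ]
}}

```text
clock: 7.15
tool_pos: [0.4286, 0.3268, 0.3896]
tcp_rot: [[0.995, 0.104, -0.0], [0.104, -0.995, -0.0], [-0.0, 0.0, -1.0]]
contact_force: [0.8, -0.0, -2.6]
grip_width: 0.305
grip_force: 59.4
```

```bash
python3 - <<'E'
from h import *
go(.428,.330,.2,6.0)
p=get_image("side");save(p,"carry.png")
for n in("cover","cover_knob","flap_bar","flap_hinge","battery_tab","scale"):print(n,[(d["p"],w(p,d["position"]).round(4)) for d in finder.tip_of(p,n)])
p=get_image("top");save(p,"open.png")
for n in("cover","cover_knob","flap_bar","flap_hinge","battery_tab","scale"):print(n,[(d["p"],w(p,d["position"]).round(4)) for d in finder.tip_of(p,n)])
E
```

```text
go: turn -0.0005 shift [-0.0003 -0.0033  0.1896] pos [0.4286 0.3268 0.3896] yaw 5.97 t 7.15
cover [(0.75, array([0.4268, 0.3282, 0.2062])), (0.41, array([0.4267, 0.3322, 0.2409]))]
cover_knob [(0.81, array([0.4233, 0.3316, 0.2395]))]
flap_bar [(0.87, array([ 0.5007, -0.0194,  0.0779]))]
flap_hinge [(0.89, array([0.6305, 0.0098, 0.0632]))]
battery_tab [(0.67, array([ 0.6755, -0.3101, -0.0013]))]
scale [(0.64, array([ 0.5496, -0.0139,  0.004 ])), (0.48, array([6.650e-01, 2.674e-01, 5.000e-04])), (0.3, array([0.4293, 0.3309, 0.2034])), (0.25, array([0.4243, 0.3302, 0.239 ]))]
cover [(0.65, array([0.4283, 0.3261, 0.1986])), (0.24, array([ 0.4116, -0.3139, -0.0026]))]
cover_knob [(0.92, array([0.4254, 0.3303, 0.2353]))]
flap_bar [(0.76, array([ 0.5027, -0.0221,  0.0797]))]
flap_hinge [(0.88, array([0.6284, 0.0044, 0.0621]))]
battery_tab []
scale [(0.67, array([ 0.5494, -0.0147, -0.004 ]))]
```

View pics/open.png

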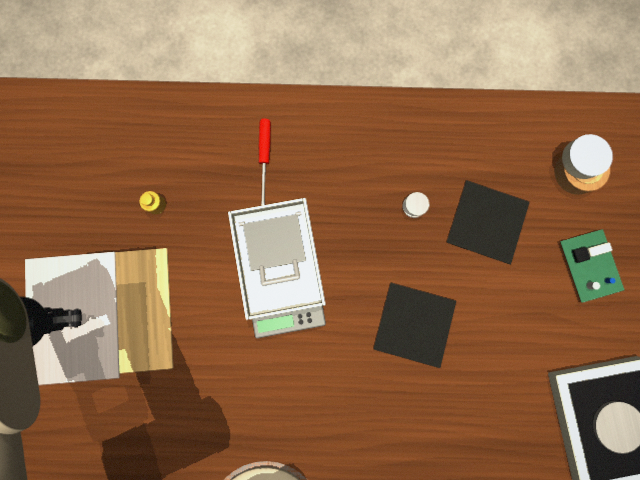

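The picture shows the scale open: flap at (275,240), pull bar at (280,278), and the cover held over the board. I'm lowering it.

Request:
{"name": "jog_arm", "arguments": {
  "rows": [
    [0,-0.003,0.015,0],
    [0,0,0.03,0],
    [0,0,0.04,0],
    [0,0,0.04,0],
    [0,0,0.03,0],
    [0,0,0.015,0],
    [0,0,0.01,0],
    [0,0,0,0],
    [0,0,0,0]
  ]
}}

```text
clock: 8.75
tool_pos: [0.4284, 0.3304, 0.2105]
tcp_rot: [[0.995, 0.104, 0.001], [0.104, -0.995, 0.001], [0.001, -0.0, -1.0]]
contact_force: [-0.1, -0.2, -2.1]
grip_width: 0.303
grip_force: 59.3
```

```bash
python3 - <<'E'
from h import *
go(.428,.330,.1963,6.0); s=sense();print(s["contact_force"])
p=get_image("top");W=cloud(p)
x,y,z=W[...,0],W[...,1],W[...,2]
m=(abs(x-.547)<.16)&(abs(y+.012)<.13)&(z>.088)&(z<.104)
n,l,st,_=cv2.connectedComponentsWithStats(m.astype(np.uint8));i=1+st[1:,4].argmax()
q=W[l==i];c,sz,a=cv2.minAreaRect(q[:,:2].astype(np.float32));print("rim",c,sz,a,np.median(q[:,2]))
# inside: in scale frame, bar points z .074-.09
a=np.radians(11.7);d=np.stack([x-c[0],y-c[1]],-1);u=d[...,0]*np.cos(a)+d[...,1]*np.sin(a);v=-d[...,0]*np.sin(a)+d[...,1]*np.cos(a)
b=(abs(u)<.09)&(abs(v)<.06)&(z>.073)&(z<.1);
print("bar u hist",[(round(k,3),int((b&(abs(u-k)<.0025)).sum()),round(float(np.median(v[b&(abs(u-k)<.0025)])),4) if (b&(abs(u-k)<.0025)).any() else 0) for k in np.arange(-.07,.0,.005)],np.nanmax(z[b]))
f=(abs(u)<.09)&(abs(v)<.07)&(z>.063)&(z<.07);print("flap u,v range",np.percentile(u[f],[1,99]),np.percentile(v[f],[1,99]))
E
```

```text
go: turn -0.0004 shift [-0.0005  0.0003  0.0142] pos [0.4284 0.3304 0.2105] yaw 5.97 t 8.75
[-0.05963955 -0.1666589  -2.06339129]
rim (0.5470820665359497, -0.012117728590965271) (0.22030848264694214, 0.1603255718946457) 11.745731353759766 0.09537420045424623
bar u hist [(np.float64(-0.07), 0, 0), (np.float64(-0.065), 0, 0), (np.float64(-0.06), 0, 0), (np.float64(-0.055), 0, 0), (np.float64(-0.05), 53, 0.0004), (np.float64(-0.045), 98, 0.0003), (np.float64(-0.04), 55, -0.0013), (np.float64(-0.035), 24, 0.0), (np.float64(-0.03), 21, 0.0304), (np.float64(-0.025), 19, 0.0313), (np.float64(-0.02), 10, 0.0318), (np.float64(-0.015), 1, 0.0323), (np.float64(-0.01), 0, 0), (np.float64(-0.005), 0, 0), (np.float64(0.0), 0, 0)] 0.08967468707100619
flap u,v range [-0.06729858  0.08450891] [-0.05781298  0.05742748]
```

Request:
{"name": "jog_arm", "arguments": {
  "rows": [
    [0,0,0.005,0],
    [0,0,0.004,0],
    [0,0,0.002,0],
    [0,0,0.001,0],
    [0,0,0.001,0],
    [0,0,0,0],
    [0,0,0,0]
  ]
}}

```text
clock: 9.5
tool_pos: [0.4282, 0.3303, 0.1968]
tcp_rot: [[0.995, 0.104, 0.0], [0.104, -0.995, 0.0], [0.0, -0.0, -1.0]]
contact_force: [-0.0, 0.3, -3.0]
grip_width: 0.306
grip_force: 59.3
```

Request:
{"name": "jog_arm", "arguments": {
  "rows": [
    [0,0,0.0005,0],
    [0,0,0.0005,0],
    [0,0,0,0],
    [0,0,0,0]
  ]
}}

```text
clock: 9.9
tool_pos: [0.4282, 0.3303, 0.1963]
tcp_rot: [[0.995, 0.104, 0.0], [0.104, -0.995, 0.0], [0.0, -0.0, -1.0]]
contact_force: [-2.9, -0.9, 5.2]
grip_width: 0.306
grip_force: 60.3
```

Contact at the expected height, so I'm releasing.

Request:
{"name": "jog_arm", "arguments": {
  "rows": [
    [0,0,0,0],
    [0,0,0,0],
    [0,0,0,0],
    [0,0,0,0],
    [0,0,0,0],
    [0,0,0,0]
  ],
  "claw": 1
}}

```text
clock: 10.5
tool_pos: [0.4282, 0.3302, 0.1957]
tcp_rot: [[0.995, 0.104, 0.0], [0.104, -0.995, 0.0], [0.0, -0.0, -1.0]]
contact_force: [-0.1, -0.2, 0.6]
grip_width: 0.998
grip_force: 0.0
```

Request:
{"name": "jog_arm", "arguments": {
  "rows": [
    [0,0,-0.005,0],
    [0,0,-0.01,0],
    [0,0,-0.025,0],
    [0,0,-0.04,0],
    [0,0,-0.04,0],
    [0,0,-0.03,0],
    [0,0,-0.02,0],
    [0,0,0,0]
  ]
}}

```text
clock: 11.3
tool_pos: [0.4282, 0.3303, 0.3692]
tcp_rot: [[0.995, 0.104, 0.006], [0.104, -0.995, 0.003], [0.006, -0.002, -1.0]]
contact_force: [-0.6, 0.5, -0.3]
grip_width: 1.001
grip_force: 0.0
```

```bash
python3 - <<'E'
from h import *
p=get_image("side")
for n in("cover","cover_knob"):print(n,[(d["p"],w(p,d["position"]).round(4)) for d in finder.tip_of(p,n)])
a=np.radians(11.745);C=np.array([.5471,-.0121]);e=np.array([np.cos(a),np.sin(a)])
b=C-.045*e;print(b);
go(b[0],b[1],.36,11.745-90);go(b[0],b[1],.36,11.745+90)
print(sense()["qpos"])
E
```

```text
cover [(0.96, array([0.431 , 0.3328, 0.0107]))]
cover_knob [(0.66, array([ 0.4987, -0.0207,  0.0815]))]
[ 0.50304215 -0.02126003]
go: turn 1.4701 shift [ 0.3593 -0.002   0.0048] pos [0.4279 0.3302 0.3648] yaw 5.97 t 11.45
go: turn -1.6715 shift [-0.3593  0.002   0.0048] pos [0.4279 0.3302 0.3648] yaw 5.97 t 11.45
[4.40258707e-01 3.80291910e-01 1.51069014e+00 2.00286852e-05
 1.25216450e+00 1.90680421e+00]
```

Request:
{"name": "jog_arm", "arguments": {
  "rows": [
    [0,0,0,-0.1393],
    [0,0,0,-0.1393],
    [0,0,0,-0.1393],
    [0,0,0,-0.1393],
    [0,0,0,-0.1393],
    [0,0,0,-0.1393],
    [0,0,0,-0.1393],
    [0,0,0,-0.1393],
    [0,0,0,-0.1393],
    [0,0,0,-0.1393],
    [0,0,0,-0.1393],
    [0,0,0,-0.1393]
  ],
  "claw": 0.26
}}

```text
clock: 12.65
tool_pos: [0.4281, 0.3302, 0.3642]
tcp_rot: [[-0.209, 0.978, -0.002], [0.978, 0.209, -0.001], [-0.001, -0.003, -1.0]]
contact_force: [-0.6, -0.6, -0.1]
grip_width: 0.261
grip_force: 0.0
```

Request:
{"name": "jog_arm", "arguments": {
  "rows": [
    [-0.02,0,0,0],
    [-0.035,0,0,0],
    [-0.035,0,0,0],
    [-0.035,0,0,0],
    [-0.035,0,0,0],
    [-0.035,0,0,0],
    [-0.035,0,0,0],
    [-0.035,0,0,0],
    [-0.035,0,0,0],
    [-0.035,0.002,0,0],
    [-0.02,0,0,0],
    [0,0,0,0]
  ]
}}

```text
clock: 13.85
tool_pos: [0.5026, -0.0189, 0.3643]
tcp_rot: [[-0.201, 0.98, -0.002], [0.98, 0.201, 0.0], [0.001, -0.002, -1.0]]
contact_force: [-0.6, -0.0, 0.3]
grip_width: 0.258
grip_force: 0.0
```

```bash
python3 - <<'E'
from h import *
go(.5030,-.0213,.242,101.745);s=sense();print(s["grip_width"],s["qpos"])
p=get_image("side");print([(d["p"],w(p,d["position"]).round(4)) for d in finder.tip_of(p,"flap_bar")])
E
```

```text
go: turn -0.0030 shift [-2.400e-03 -1.000e-04  1.223e-01] pos [ 0.5026 -0.0189  0.3643] yaw 101.57 t 13.85
0.25794666471821753 [-2.70826057e-01  3.01061230e-01  1.62335080e+00 -2.86261325e-04
  1.21954094e+00 -4.72675885e-01]
[(0.64, array([ 0.4996, -0.0221,  0.0768])), (0.3, array([0.6287, 0.0071, 0.0643]))]
```

Request:
{"name": "jog_arm", "arguments": {
  "rows": [
    [-0.0024,0,0.02,-0.003],
    [0,0,0.03,0],
    [0,0,0.03,0],
    [0,0,0.02,0],
    [0,0,0.01,0],
    [0,0,0.008,0],
    [0,0,0.007,0],
    [0,0,0,0],
    [0,0,0,0]
  ]
}}

```text
clock: 14.85
tool_pos: [0.503, -0.0192, 0.2412]
tcp_rot: [[-0.207, 0.978, 0.001], [0.978, 0.207, -0.0], [-0.0, 0.001, -1.0]]
contact_force: [0.0, -0.4, 1.0]
grip_width: 0.26
grip_force: 0.0
```

Request:
{"name": "jog_arm", "arguments": {
  "rows": [
    [0,0,0,0],
    [0,0,0,0],
    [0,0,0,0],
    [0,0,0,0],
    [0,0,0,0],
    [0,0,0,0]
  ],
  "claw": 0
}}

```text
clock: 15.45
tool_pos: [0.5019, -0.0195, 0.2412]
tcp_rot: [[-0.207, 0.978, -0.004], [0.978, 0.207, -0.001], [0.0, -0.004, -1.0]]
contact_force: [-11.6, -3.5, 7.8]
grip_width: 0.091
grip_force: 58.7
```

```bash
python3 - <<'E'
from h import *
s=sense();P=np.array(s["tool_pos"]);g=P[:2]
a=np.radians(11.745);e=np.array([np.cos(a),np.sin(a)]);C=np.array([.5471,-.0121])
print("bar u,v",(g-C)@e,(g-C)@[-e[1],e[0]],"tcp z",P[2],s["contact_force"],s["grip_width"])
go(*P,101.745)
r0=np.hypot(.13,.016);p0=np.arctan2(.016,.13)
th=np.linspace(0,1.92,25);u=-r0*np.cos(th+p0);z=r0*np.sin(th+p0)
for k in range(24): print("[0, %.4f, %.4f, 0]"%(u[k+1]-u[k],-(z[k+1]-z[k])),round(th[k+1],2))
E
```

```text
bar u,v -0.04573346517398492 0.0018995356910348048 tcp z 0.24118104931401535 [-11.57629226  -3.49746908   7.84474008] 0.09076906510318646
go: turn 0.0036 shift [0. 0. 0.] pos [ 0.5019 -0.0195  0.2412] yaw 101.95 t 15.45
[0, 0.0017, -0.0103, 0] 0.08
[0, 0.0025, -0.0102, 0] 0.16
[0, 0.0033, -0.0099, 0] 0.24
[0, 0.0041, -0.0096, 0] 0.32
[0, 0.0049, -0.0093, 0] 0.4
[0, 0.0056, -0.0089, 0] 0.48
[0, 0.0063, -0.0084, 0] 0.56
[0, 0.0069, -0.0079, 0] 0.64
[0, 0.0075, -0.0073, 0] 0.72
[0, 0.0081, -0.0067, 0] 0.8
[0, 0.0086, -0.0060, 0] 0.88
[0, 0.0090, -0.0053, 0] 0.96
[0, 0.0094, -0.0045, 0] 1.04
[0, 0.0098, -0.0038, 0] 1.12
[0, 0.0100, -0.0030, 0] 1.2
[0, 0.0102, -0.0022, 0] 1.28
[0, 0.0104, -0.0013, 0] 1.36
[0, 0.0105, -0.0005, 0] 1.44
[0, 0.0105, 0.0003, 0] 1.52
[0, 0.0104, 0.0012, 0] 1.6
[0, 0.0103, 0.0020, 0] 1.68
[0, 0.0101, 0.0028, 0] 1.76
[0, 0.0098, 0.0036, 0] 1.84
[0, 0.0095, 0.0044, 0] 1.92
```

Request:
{"name": "jog_arm", "arguments": {
  "rows": [
    [0,0.001,-0.0103,0],
    [0,0.0025,-0.0102,0],
    [0,0.0033,-0.0099,0],
    [0,0.0041,-0.0096,0],
    [0,0.0049,-0.0093,0],
    [0,0,0,0],
    [0,0,0,0]
  ]
}}

```text
clock: 16.15
tool_pos: [0.5173, -0.0163, 0.2906]
tcp_rot: [[-0.207, 0.978, -0.005], [0.978, 0.207, -0.001], [0.0, -0.005, -1.0]]
contact_force: [-15.7, -4.6, 7.4]
grip_width: 0.092
grip_force: 58.8
```

Request:
{"name": "jog_arm", "arguments": {
  "rows": [
    [0,0.0046,-0.0089,0],
    [0,0.0058,-0.0084,0],
    [0,0.0069,-0.0079,0],
    [0,0.0075,-0.0073,0],
    [0,0.0081,-0.0067,0],
    [0,0.0086,-0.006,0],
    [0,0.009,-0.0053,0],
    [0,0.0094,-0.0045,0],
    [0,0,0,0]
  ]
}}

```text
clock: 17.05
tool_pos: [0.5773, -0.0036, 0.3486]
tcp_rot: [[-0.207, 0.978, 0.003], [0.978, 0.207, -0.002], [-0.002, 0.003, -1.0]]
contact_force: [-10.7, -2.0, 19.7]
grip_width: 0.085
grip_force: 61.7
```

```bash
python3 - <<'E'
from h import *
s=sense();print(s["contact_force"],s["tool_pos"])
p=get_image("side");save(p,"flap.png");print([(d["p"],w(p,d["position"]).round(4)) for d in finder.tip_of(p,"flap_bar")])
E
```

```text
[-10.66233071  -2.03833627  19.65240302] [ 0.57725002 -0.00358821  0.34855952]
[(0.64, array([ 0.5762, -0.0039,  0.1841]))]
```

View pics/flap.png

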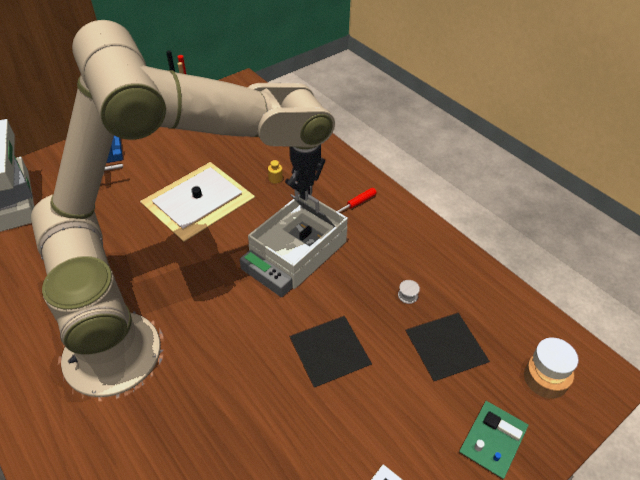

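The flap is up at about 1.03 rad between the fingers (305,195), the black tab shows in the pocket at (304,232), and the cover lies on the board at (197,193). I'm continuing along the arc, about 1 mm further out.

Request:
{"name": "jog_arm", "arguments": {
  "rows": [
    [0,0.0095,-0.0045,0],
    [0,0.0098,-0.0038,0],
    [0,0.0101,-0.003,0],
    [0,0.0104,-0.0015,0],
    [0,0.0105,-0.0005,0],
    [0,0.0105,0.0003,0],
    [0,0.0104,0.0012,0],
    [0,0.0103,0.002,0],
    [0,0,0,0]
  ]
}}

```text
clock: 18.05
tool_pos: [0.6574, 0.0131, 0.3562]
tcp_rot: [[-0.206, 0.978, 0.003], [0.978, 0.206, -0.001], [-0.002, 0.003, -1.0]]
contact_force: [-0.8, -2.1, 5.4]
grip_width: 0.085
grip_force: 62.0
```

Request:
{"name": "jog_arm", "arguments": {
  "rows": [
    [0,0.0102,0.0028,0],
    [0,0.0098,0.0034,0],
    [0,0.007,0.003,0],
    [0,0,0,0],
    [0,0,0,0]
  ]
}}

```text
clock: 18.55
tool_pos: [0.6833, 0.0186, 0.3468]
tcp_rot: [[-0.206, 0.978, 0.003], [0.978, 0.206, -0.001], [-0.001, 0.003, -1.0]]
contact_force: [3.4, -1.7, 5.2]
grip_width: 0.087
grip_force: 62.0
```

Request:
{"name": "jog_arm", "arguments": {
  "rows": [
    [0,0,0,0],
    [0,0,0,0],
    [0,0,0,0],
    [0,0,0,0]
  ],
  "claw": 0.35
}}

```text
clock: 18.95
tool_pos: [0.683, 0.0189, 0.3453]
tcp_rot: [[-0.207, 0.978, -0.001], [0.978, 0.207, 0.0], [0.0, -0.001, -1.0]]
contact_force: [0.0, 0.0, -0.8]
grip_width: 0.344
grip_force: 0.0
```

Request:
{"name": "jog_arm", "arguments": {
  "rows": [
    [0,0,-0.01,0],
    [0,0,-0.02,0],
    [0,0,-0.03,0],
    [0,0,-0.02,0],
    [0,0,0,0],
    [0,0,0,0]
  ]
}}

```text
clock: 19.55
tool_pos: [0.683, 0.0188, 0.4255]
tcp_rot: [[-0.207, 0.978, -0.0], [0.978, 0.207, 0.0], [0.0, -0.0, -1.0]]
contact_force: [0.1, -0.8, -0.3]
grip_width: 0.349
grip_force: 0.0
```

Request:
{"name": "jog_arm", "arguments": {
  "rows": [
    [0,-0.02,0,0.13],
    [0,0,0,0.14],
    [0,0,0,0.14],
    [0,0,0,0.14],
    [0,0,0,0.14],
    [0,0,0,0.14],
    [0,0,0,0.14],
    [0,0,0,0.14],
    [0,0,0,0.14],
    [0,0,0,0.14],
    [0,0,0,0.14],
    [0,0,0,0.04]
  ]
}}

```text
clock: 20.75
tool_pos: [0.6636, 0.0146, 0.4239]
tcp_rot: [[0.979, 0.203, -0.003], [0.203, -0.979, 0.0], [-0.003, -0.001, -1.0]]
contact_force: [0.4, 1.0, -0.4]
grip_width: 0.349
grip_force: 0.0
```

```bash
python3 - <<'E'
from h import *
a=np.radians(11.745);e=np.array([np.cos(a),np.sin(a)]);C=np.array([.5471,-.0121])
b=C+.029*e
p=get_image("side");save(p,"side2.png")
for n in("flap_bar","battery_tab","battery"):
    print(n,[(round(d["p"],2),(X:=w(p,d["position"])).round(4),((X[:2]-C)@e).round(4),((X[:2]-C)@[-e[1],e[0]]).round(4)) for d in finder.tip_of(p,n)])
print(b);go(b[0],b[1],.36,11.745)
E
```

```text
flap_bar [(0.74, array([0.6967, 0.0203, 0.1755]), np.float64(0.153), np.float64(0.0013))]
battery_tab [(0.8, array([0.5684, 0.0007, 0.0578]), np.float64(0.0234), np.float64(0.0082))]
battery [(0.83, array([ 0.5765, -0.0059,  0.0105]), np.float64(0.0301), np.float64(0.0001))]
[ 0.57549283 -0.00619687]
go: turn 0.0052 shift [-0.0905  0.0025  0.0646] pos [0.6636 0.0147 0.4246] yaw 12.04 t 20.95
```

```bash
python3 - <<'E'
from h import *
a=np.radians(11.745);e=np.array([np.cos(a),np.sin(a)]);C=np.array([.5471,-.0121])
p=get_image("side");W=cloud(p);d=W[...,:2]-C;u=d@e;v=d@np.array([-e[1],e[0]]);z=W[...,2]
g=p["pixels"].astype(int).sum(-1)
m=(abs(u-.029)<.03)&(abs(v)<.03)&(z>.036)&(z<.064)&(g<200)
print(m.sum());t=m&(z>.054)
for k in(m,t):print(np.percentile(u[k],[2,50,98]).round(4),np.percentile(v[k],[2,50,98]).round(4),np.percentile(z[k],[2,50,98]).round(4))
E
```

```text
109
[0.006  0.0228 0.0455] [-0.0101 -0.0017  0.0095] [0.0372 0.0537 0.0619]
[0.0063 0.0253 0.0439] [-0.0053  0.0009  0.0086] [0.0544 0.0586 0.0623]
```

Request:
{"name": "jog_arm", "arguments": {
  "rows": [
    [-0.015,0,0,0.005],
    [-0.03,0,0,0],
    [-0.025,0.0025,0,0],
    [-0.015,0,0,0],
    [-0.005,0,0,0],
    [0,0,0,0],
    [0,0,0,0]
  ],
  "claw": 0.55
}}

```text
clock: 21.7
tool_pos: [0.5764, -0.006, 0.4255]
tcp_rot: [[0.979, 0.203, 0.0], [0.203, -0.979, 0.0], [0.0, -0.0, -1.0]]
contact_force: [0.2, -0.6, -1.0]
grip_width: 0.551
grip_force: 0.0
```

```bash
python3 - <<'E'
from h import *
go(.5755,-.0062,.208,11.745);print(sense()["grip_width"])
E
```

```text
go: turn -0.0008 shift [-0.001   0.      0.2175] pos [ 0.5764 -0.006   0.4255] yaw 11.70 t 21.7
0.5509354345038585
```

Request:
{"name": "jog_arm", "arguments": {
  "rows": [
    [-0.0035,0,0.02,0],
    [0,0,0.035,0],
    [0,0,0.035,0],
    [0,0,0.03,0],
    [0,0,0.02,0],
    [0,0,0.015,0],
    [0,0,0.015,0],
    [0,0,0.01,0],
    [0,0,0,0]
  ]
}}

```text
clock: 22.6
tool_pos: [0.5726, -0.0067, 0.2441]
tcp_rot: [[0.979, 0.203, -0.003], [0.203, -0.979, 0.001], [-0.002, -0.001, -1.0]]
contact_force: [-0.3, 0.5, 0.8]
grip_width: 0.551
grip_force: 0.0
```

Request:
{"name": "jog_arm", "arguments": {
  "rows": [
    [0,0,0.01,0],
    [0,0,0.01,0],
    [0,0,0.008,0],
    [0,0,0.006,0],
    [0,0,0,0],
    [0,0,0,0]
  ]
}}

```text
clock: 23.2
tool_pos: [0.5726, -0.0068, 0.2117]
tcp_rot: [[0.979, 0.202, 0.0], [0.202, -0.979, -0.0], [0.0, 0.0, -1.0]]
contact_force: [-0.6, -0.5, -1.1]
grip_width: 0.549
grip_force: 0.0
```

```bash
python3 - <<'E'
from h import *
go(.573,-.0067,.208,11.745);print(sense()["grip_width"],sense()["contact_force"])
E
```

```text
go: turn -0.0012 shift [ 0.0004 -0.      0.0037] pos [ 0.5726 -0.0068  0.2117] yaw 11.68 t 23.2
0.5487285073925506 [-0.59291807 -0.51818604 -1.08476201]
```

Request:
{"name": "jog_arm", "arguments": {
  "rows": [
    [0,0,0.003,0],
    [0,0,0,0],
    [0,0,0,0]
  ]
}}

```text
clock: 23.5
tool_pos: [0.5725, -0.0068, 0.2087]
tcp_rot: [[0.979, 0.202, 0.0], [0.202, -0.979, -0.0], [0.0, 0.0, -1.0]]
contact_force: [-0.6, 0.2, 1.0]
grip_width: 0.548
grip_force: 0.0
```

Request:
{"name": "jog_arm", "arguments": {
  "rows": [
    [0,0,0,0],
    [0,0,0,0],
    [0,0,0,0],
    [0,0,0,0],
    [0,0,0,0],
    [0,0,0,0],
    [0,0,0,0]
  ],
  "claw": 0
}}

```text
clock: 24.2
tool_pos: [0.5726, -0.0067, 0.2089]
tcp_rot: [[0.979, 0.202, 0.0], [0.202, -0.979, 0.0], [0.0, 0.0, -1.0]]
contact_force: [-0.4, 1.9, 6.0]
grip_width: 0.126
grip_force: 60.0
```

Request:
{"name": "jog_arm", "arguments": {
  "rows": [
    [0,0,-0.004,0],
    [0,0,-0.008,0],
    [0,0,-0.01,0],
    [0,0,-0.01,0],
    [0,0,0,0],
    [0,0,0,0]
  ]
}}

```text
clock: 24.8
tool_pos: [0.5724, -0.0068, 0.2408]
tcp_rot: [[0.979, 0.202, 0.0], [0.202, -0.979, -0.0], [0.0, 0.0, -1.0]]
contact_force: [-0.5, 0.9, -3.7]
grip_width: 0.125
grip_force: 59.0
```

Request:
{"name": "jog_arm", "arguments": {
  "rows": [
    [0,0,-0.01,0],
    [0,0,-0.015,0],
    [0,0,-0.02,0],
    [0,0,-0.025,0],
    [0,0,-0.025,0],
    [0,0,-0.025,0],
    [0,0,-0.02,0],
    [0,0,-0.015,0],
    [0,0,-0.005,0],
    [0,0,0,0],
    [0,0,0,0]
  ]
}}

```text
clock: 25.9
tool_pos: [0.5724, -0.0068, 0.3997]
tcp_rot: [[0.979, 0.202, -0.002], [0.202, -0.979, 0.0], [-0.002, -0.001, -1.0]]
contact_force: [0.7, -0.4, -3.3]
grip_width: 0.122
grip_force: 59.0
```

```bash
python3 - <<'E'
from h import *
p=get_image("side");save(p,"lift2.png")
for n in("battery","battery_tab","flap_bar"):print(n,[(round(d["p"],2),w(p,d["position"]).round(4)) for d in finder.tip_of(p,n)])
print(sense()["contact_force"],sense()["ft_torque"],sense()["qpos"])
go(.4107,-.3125,.401,11.745);go(.4107,-.3125,.401,-12.2)
E
```

```text
battery [(0.71, array([ 0.5761, -0.0062,  0.1985])), (0.38, array([0.7599, 0.0264, 0.0009]))]
battery_tab [(0.7, array([ 0.5665, -0.0038,  0.2496]))]
flap_bar [(0.74, array([0.6951, 0.0207, 0.1777]))]
[-0.69449115  0.0956836  -3.33159287] [-0.00346091 -0.0375708   0.00209484] [-2.16467143e-01  4.21903454e-01  1.35595256e+00 -1.88694440e-05
  1.36497380e+00  1.15052060e+00]
go: turn -0.0012 shift [-0.2206  0.2663 -0.0011] pos [ 0.5725 -0.0068  0.3999] yaw 11.68 t 26.1
go: turn 0.4167 shift [-0.0936  0.333  -0.0011] pos [ 0.5725 -0.0068  0.3999] yaw 11.68 t 26.1
```

View pics/lift2.png

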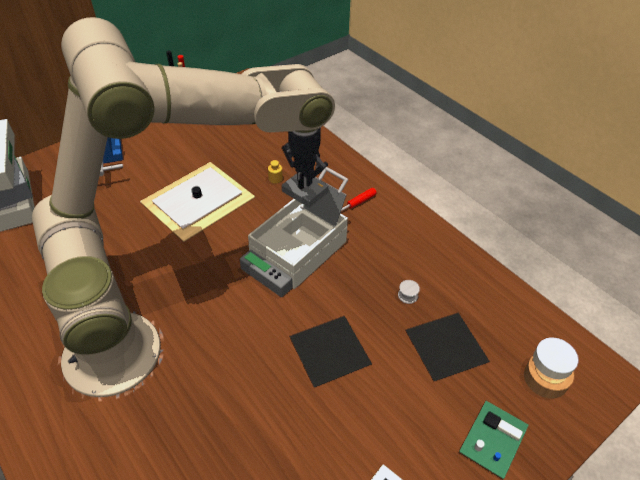

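The pack hangs level in the gripper at (310,190), the flap rests open with its bar at (330,180), and the pocket is empty. I'm carrying it to mat A.

Request:
{"name": "jog_arm", "arguments": {
  "rows": [
    [-0.01,0.012,0,0],
    [-0.018,0.022,0,0],
    [-0.024,0.029,0,0],
    [-0.024,0.029,0,0],
    [-0.024,0.029,0,0],
    [-0.024,0.029,0,0],
    [-0.024,0.029,0,0],
    [-0.024,0.029,0,0],
    [-0.02,0.024,0,0],
    [-0.015,0.018,0,0],
    [-0.01,0.012,0,0],
    [-0.004,0.004,0,0]
  ]
}}

```text
clock: 27.3
tool_pos: [0.409, -0.3131, 0.4005]
tcp_rot: [[0.98, 0.201, -0.0], [0.201, -0.98, 0.0], [-0.0, -0.0, -1.0]]
contact_force: [-0.8, 0.5, -3.4]
grip_width: 0.129
grip_force: 59.0
```

Request:
{"name": "jog_arm", "arguments": {
  "rows": [
    [0,0,0,0],
    [0,0,0,0],
    [0,0,0,0],
    [0,0,0,0]
  ]
}}

```text
clock: 27.7
tool_pos: [0.4103, -0.3114, 0.4006]
tcp_rot: [[0.979, 0.203, 0.0], [0.203, -0.979, 0.0], [0.0, -0.0, -1.0]]
contact_force: [-0.6, 0.8, -3.8]
grip_width: 0.126
grip_force: 59.0
```

```bash
python3 - <<'E'
from h import *
for c in("side","top"):
    p=get_image(c);save(p,"end_%s.png"%c)
    for n in("battery","battery_tab","mat","cover","flap_bar"):print(c,n,[(round(d["p"],2),w(p,d["position"]).round(4)) for d in finder.tip_of(p,n)])
go(.4107,-.3125,.401,11.745)
p=get_image("side");W=cloud(p);m=(abs(W[...,0]-.41)<.08)&(abs(W[...,1]+.31)<.08)&(W[...,2]>.19)&(W[...,2]<.218)
a=np.radians(11.7);d=W[m][:,:2]-[.4107,-.3125];print(m.sum(),np.percentile(W[m][:,2],[1,99]),np.percentile(d@[np.cos(a),np.sin(a)],[1,99]),np.percentile(d@[-np.sin(a),np.cos(a)],[1,99]))
E
```

```text
side battery [(0.77, array([ 0.4123, -0.3073,  0.2021]))]
side battery_tab [(0.8, array([ 0.4058, -0.3066,  0.2478]))]
side mat [(0.76, array([ 6.432e-01, -4.762e-01,  5.000e-04])), (0.61, array([ 0.4162, -0.3106,  0.001 ]))]
side cover [(0.62, array([0.4259, 0.3349, 0.0125])), (0.44, array([ 0.4132, -0.3106,  0.0021]))]
side flap_bar []
top battery [(0.63, array([ 0.4093, -0.3089,  0.2015]))]
top battery_tab [(0.77, array([ 0.4048, -0.3084,  0.2499])), (0.44, array([0.7639, 0.0292, 0.0056]))]
top mat [(0.88, array([ 0.6477, -0.4768,  0.0015])), (0.62, array([ 0.4126, -0.3137, -0.0023]))]
top cover [(0.63, array([0.4259, 0.3334, 0.0081])), (0.29, array([ 0.4097, -0.3102,  0.2027]))]
top flap_bar [(0.69, array([0.6966, 0.0176, 0.1737]))]
go: turn -0.0012 shift [ 0.0007  0.0006 -0.0004] pos [ 0.4099 -0.312   0.4006] yaw 11.68 t 28.3
241 [0.20085928 0.21779188] [-0.03883369  0.03380884] [-0.04424072  0.04615412]
```

View pics/end_side.png

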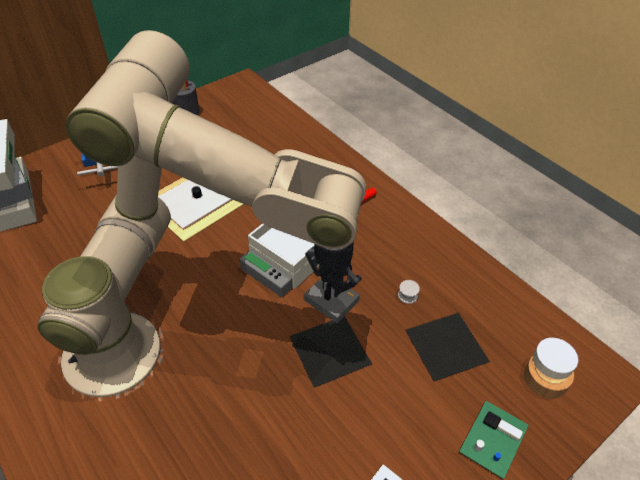

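View pics/end_top.png

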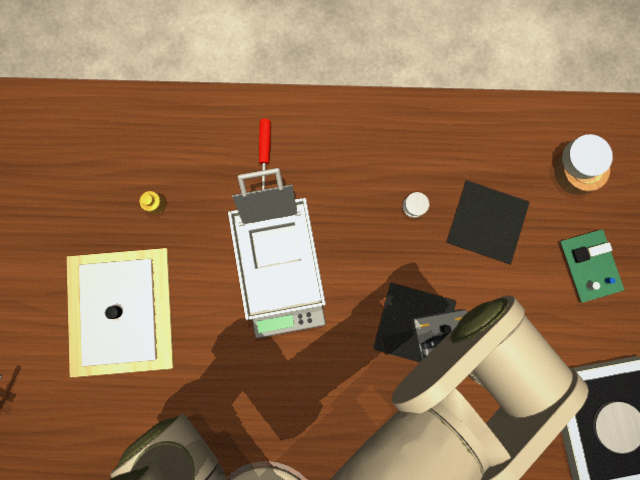

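The side view shows the pack level over mat A at (332,298), and the weight, spool and driver have not moved. The top view shows the cover in the middle of the board at (118,312) and the flap open at (262,195). I'll centre the pack by 2 mm, let it settle and hand in.

Request:
{"name": "jog_arm", "arguments": {
  "rows": [
    [0.002,0.001,0,0],
    [0,0,0,0],
    [0,0,0,0],
    [0,0,0,0],
    [0,0,0,0],
    [0,0,0,0],
    [0,0,0,0],
    [0,0,0,0]
  ]
}}

```text
clock: 29.15
tool_pos: [0.4121, -0.3126, 0.4006]
tcp_rot: [[0.979, 0.202, 0.0], [0.202, -0.979, 0.0], [0.0, -0.0, -1.0]]
contact_force: [-0.2, 1.0, -3.7]
grip_width: 0.125
grip_force: 59.0
```

```bash
python3 - <<'E'
from h import *
s=sense();print(s["tool_pos"],np.abs(s["qvel"]).max(),s["grip_force"]);print(r.close_job())
E
```

```text
[ 0.41208053 -0.31257727  0.40059666] 0.002051111095886468 58.98649871349335
the job is handed in; nothing more can be done
None
```

I handed the job in at about 29 s, with the cover lying flat in the middle of the board, the flap resting open, and the pack held level and still about 20 cm above the middle of the left-hand mat; no verdict came back.

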